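# Gather the loose spacers in the marked corner of the parts tray

## Robot

A 6-joint arm with a two-finger parallel gripper is mounted at the origin on the work surface. World frame = base frame: x ahead of the robot, y to its left, z up, the work surface at z = 0. Lengths are in mm, angles in rad, forces in N, time in s.
With the tool pointing down it reaches from about 325 to 925 mm from the base axis. Payload 3.1 kg.
Tool frame: the origin (TCP) lies where the fingers leave the gripper's body, on its centre line; the fingertips stand 73 mm ahead of it and the grasp point (between the pads) lies 54 mm ahead of it; z points along the fingers, y is the direction in which the jaws open and shut (so a half turn about z gives the same grasp; the last joint's range is limited). The gripper opens to 85 mm and grips with 20 to 120 N. Pads are 22 mm wide; open, the fingers measure 114 mm over their backs; the gripper's body (76 mm by 85 mm) begins 54 mm behind the grasp point. The pads swing forward as they close: fully open they stand 13 mm farther back than shut.
Start: joints at [-1.461, 0.217, 1.613, -0, 1.311, -0.112], TCP at [137.512, -609.697, 303.9] pointing down, gripper open.
Joint ranges: [-2.75, 2.75], [-0.78, 2.1], [0.31, 2.55], [-1.13, 4.27], [0.13, 2.63], [-2.58, 2.58]. Speed limits (rad/s): [2.79, 2.79, 3.14, 3.14, 3.14, 3.14].

## Interface

Orientations are given as a unit quaternion [w, x, y, z].
In Python, from cell import robot, claw, planner, read_camera, calibration, ticket gives the robot as it stands. Calls block until the motion is done:
- robot.move_pose(position, orientation): joint-space move of the TCP to a pose.
- robot.move_linear(position, attitude=None, vel=150): straight line of the TCP; attitude=None keeps the orientation; vel is the mean speed in mm/s.
- robot.set_joints(angles): joint-space move.
- claw.open_jaws() and claw.close(strength=None): open the fingers fully, or close them until they stop; strength is the grip in N (None keeps the last).
- robot.sleep(seconds).
- planner.ik(position, orientation): joint angles nearest the present ones, or None.
- read_camera(name): name is "side" or "top" or "wrist"; returns the picture (400x640x3 uint8, red, green, blue); there is no depth.
- calibration(name): a dict with "mtx" (3x3 intrinsics, pixels), "origin" and "rotation" of the camera in the world; the wrist camera has in their place "mount" (4x4, takes a point from camera to tool coordinates, whose origin is the TCP and whose axes are the flange's). Camera axes: x right, y down, z forward; pixel columns grow to the right and rows downward; lengths in mm; the calibration is good to about 2 mm. A picture is of the moment at which its call begins: read the wrist's pose just before it. calibration takes no time and is no camera call.
A pose or a line that the arm cannot do raises robot.Unreachable and nothing moves.
- ticket.close_job(): hands the job in, once; it reports no verdict.
Readings, each from a call of its own:
- robot.current_clock(): time.
- robot.current_joint_pos(): joint angles.
- robot.current_joint_velocities(): joint speeds.
- robot.current_effort(): joint torques, N m.
- robot.current_tool_pos(): TCP position.
- robot.current_ee_rot(): TCP orientation.
- robot.current_wrist_force(): force on the tool from outside, world axes, zero at the start.
- robot.current_moment(): the same for the moment, N m.
- robot.current_width(): opening from 0.0 (shut) to 1.0 (fully open).
Only numpy, scipy, OpenCV 4.12 (cv2) and the standard library are available. Lean on these libraries where they do the work, as an engineer would, in place of code of your own. Each camera call takes 0.05 s, during which the arm holds its last target.

## Task

First park the black knob skirt-down in the round pocket of the grey parts tray and let go of it, so that it stays apart. Then pick the tray up by its handle, clear of the bench, and tilt it by about 30 degrees, orange corner lowest, until all four brass spacers have slid into the orange corner. Finish while still holding the tray there, tilted, steady and off the bench, with the knob still in its pocket, and leave the other things on the bench where they are.

Things in the scene. Friction and masses are not known exactly. Their poses are not given: they have to be found in the camera images.
- tray: Grey tray, black handle, 200 (x) x 140 (y) mm, rim 30 mm high, about 0.25 to 0.47 kg. Origin: centre of its underside, z up. Its -x end is a solid deck 56 mm long, level with the rim, with a round pocket. The rest is an open compartment (inside x -44 to +95, y -65 to +65 mm, floor 4, walls 5 mm thick) with four loose brass spacers; its +x +y corner is orange on floor and walls.
- tray_handle (a point): Middle of the handle's bar: a straight square bar 14 x 14 mm running along the tray's y, 140 mm long, its underside 78 and its top 92 mm above the tray's underside, on two posts at the side walls, 10 mm on the +x side of the tray's middle. Grip it across (along the tray's x) near the middle. Axes as the tray's.
- tray_pocket (a point): Centre of the pocket's floor, 22 mm above the tray's underside, 8 mm below the deck's top, 72 mm on the -x side of the tray's middle. The pocket is round, 40 mm in diameter. Axes as the tray's.
- tray_corner (a point): The point where floor and both walls meet inside the orange corner, at (95, 65, 4) mm in the tray's frame. Axes as the tray's.
- tray_foot (a point): The outer lower corner of the tray below the orange corner, at (100, 70, 0) mm in the tray's frame.
- knob: Black skirted control knob, 42 mm tall, 40 g, standing skirt-down on the bench: skirt 36 mm in diameter and 8 mm high, above it a round grip 24 mm in diameter and 34 mm high. Origin: centre of the skirt's underside; z up through the grip. In the pocket the skirt's top is level with the deck.
- knob_top (a point): Centre of the knob's top face, 42 mm above its underside.
- spacer0: Loose brass spacer, 18 mm in diameter and 10 mm high, 20 g, lying flat in the tray's compartment. Origin: centre of its underside. Slick: it begins to slide when the floor is tilted by about 8 to 13 degrees, and along a wall it is pressed against somewhat later.
- spacer1: Loose brass spacer, 18 mm in diameter and 10 mm high, 20 g, lying flat in the tray's compartment. Origin: centre of its underside. Slick: it begins to slide when the floor is tilted by about 8 to 13 degrees, and along a wall it is pressed against somewhat later.
- spacer2: Loose brass spacer, 18 mm in diameter and 10 mm high, 20 g, lying flat in the tray's compartment. Origin: centre of its underside. Slick: it begins to slide when the floor is tilted by about 8 to 13 degrees, and along a wall it is pressed against somewhat later.
- spacer3: Loose brass spacer, 18 mm in diameter and 10 mm high, 20 g, lying flat in the tray's compartment. Origin: centre of its underside. Slick: it begins to slide when the floor is tilted by about 8 to 13 degrees, and along a wall it is pressed against somewhat later.
- magnifier: Bystander: black hand magnifier lying flat, lens frame 90 mm in diameter centred on the origin, handle to its -x, 190 mm long overall, 16 mm high.
- screwdriver: Bystander: yellow-handled screwdriver lying along its x, 170 mm long, 26 mm high. Origin: under its middle.
- multimeter: Bystander: yellow and black hand meter lying flat, 150 (x) x 80 (y) x 41 mm high. Origin: centre of its underside.
- jar: Bystander: amber jar with a red lid, 48 mm in diameter, 55 mm high. Origin: centre of its underside.
Not all that is in view belongs to the job. Of the things like the knob, leave any that is turquoise; of the rest the smaller one is meant.

How it is judged:
By the outcome, as a careful person would: the job done as asked, in the order asked, and still so for the second after the job is handed in, while the arm keeps its last pose, push and grip.
It also fails if it takes over 58 s, if anything falls off the work surface, if the arm or the gripper's body presses on something with over 40 N, if the wrist force passes 120 N, or if a joint passes its speed limit or range.

## Working session

There is one attempt and no reset: what is moved stays moved. The work goes in short steps, each a Python script; the robot and the scene stay as the last script left them, time stands still between calls to the robot, and variables do not carry over. Pictures are saved under pics/ and viewed, and the job is handed in when it is done.

```bash
ls; mkdir -p pics
python3 - <<'E'
from cell import robot, claw, planner, read_camera, calibration, ticket
import cv2
print(robot.current_clock())
for n in("side","top","wrist"):
    cv2.imwrite(f"pics/{n}0.png",read_camera(n)[:,:,::-1]); print(n,calibration(n))
print(robot.current_tool_pos(),robot.current_ee_rot(),robot.current_clock(),robot.current_width())
E
```

```text
pics
0.0
side {'mtx': array([[505.75433848,   0.        , 322.80227572],
       [  0.        , 505.75433848, 201.4099729 ],
       [  0.        ,   0.        ,   1.        ]]), 'origin': array([ 267.22406612, -981.37504584,  810.54959596]), 'rotation': array([-0.46549279,  0.87275953, -0.1261074 ,  0.07552603])}
top {'mtx': array([[425.66626475,   0.        , 328.70936814],
       [  0.        , 425.66626475, 201.79616567],
       [  0.        ,   0.        ,   1.        ]]), 'origin': array([ 463.87587036,   13.21735186, 1342.36674999]), 'rotation': array([-0.03814092,  0.71014447, -0.70242246,  0.0290308 ])}
wrist {'mtx': array([[328.07484355,   0.        , 319.99682185],
       [  0.        , 328.07484355, 197.89632851],
       [  0.        ,   0.        ,   1.        ]]), 'mount': array([[ 1.67122215e-04, -9.59580757e-01, -2.81433373e-01,
         7.12329607e+01],
       [ 9.99999975e-01,  1.18362648e-04,  1.90253528e-04,
        -9.60802640e-01],
       [-1.49252425e-04, -2.81433398e-01,  9.59580752e-01,
        -7.07543422e+01],
       [ 0.00000000e+00,  0.00000000e+00,  0.00000000e+00,
         1.00000000e+00]])}
[ 137.4594418  -609.16594005  302.83165384] [-9.89762091e-04  9.93856548e-01  1.10671503e-01  5.72086215e-06] 0.15 1.0034383076143987
```

View pics/side0.png

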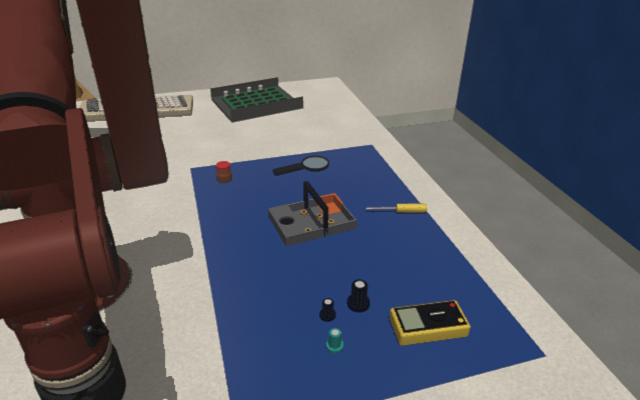

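View pics/top0.png

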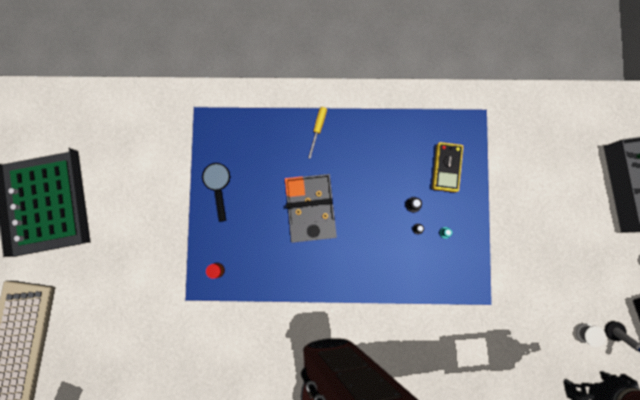

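View pics/wrist0.png

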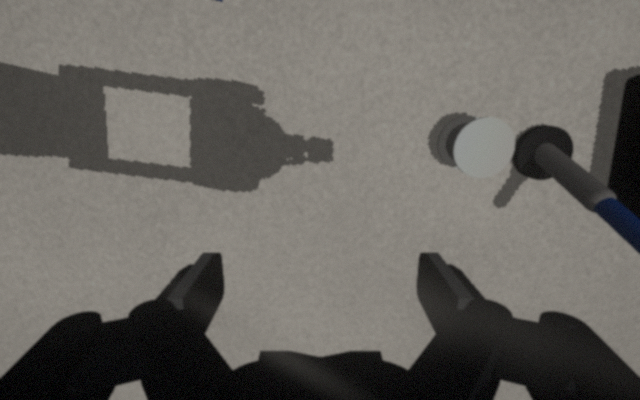

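Side view: the small black knob has its top at (328,302). The larger black decoy is at (360,290) and the turquoise one at (335,338). The tray is at about (312,215). Top view: knob (419,229), decoy (414,204), tray (312,208) with its orange corner at (295,186) and pocket at (314,231).

```bash
cat > h.py <<'E'
import numpy as np, cv2
from scipy.spatial.transform import Rotation as R
from cell import robot, claw, planner, read_camera, calibration, ticket
def q2R(q): return R.from_quat(np.asarray(q),scalar_first=True).as_matrix()
def R2q(M): return R.from_matrix(M).as_quat(scalar_first=True)
def cam(name,tp=None,q=None):
    c=calibration(name)
    if name=="wrist":
        T=np.eye(4);T[:3,:3]=q2R(q);T[:3,3]=tp
        M=T@c["mount"];return c["mtx"],M[:3,3],M[:3,:3]
    return c["mtx"],np.array(c["origin"]),q2R(c["rotation"])
def ray(C,u,v):
    K,o,Rm=C; d=Rm@np.linalg.inv(K)@np.array([u,v,1.]);return o,d/np.linalg.norm(d)
def onplane(C,u,v,z):
    o,d=ray(C,u,v);return o+d*(z-o[2])/d[2]
def cross(*rays):
    A=np.zeros((3,3));b=np.zeros(3)
    for o,d in rays:
        P=np.eye(3)-np.outer(d,d);A+=P;b+=P@o
    x=np.linalg.solve(A,b);return x,[float(np.linalg.norm((np.eye(3)-np.outer(d,d))@(x-o))) for o,d in rays]
def proj(C,p):
    K,o,Rm=C;x=K@(Rm.T@(np.asarray(p)-o));return x[:2]/x[2]
def snap(name,fn):
    tp=robot.current_tool_pos();q=robot.current_ee_rot()
    im=read_camera(name);cv2.imwrite("pics/"+fn+".png",im[:,:,::-1])
    np.savez("pics/"+fn+".npz",im=im,tp=tp,q=q)
    return im,cam(name,tp,q)
def load(name,fn):
    d=np.load("pics/"+fn+".npz");return d["im"],cam(name,d["tp"],d["q"])
def down(yaw):  # tool z down, tool y (jaw) at angle yaw in world xy
    y=np.array([np.cos(yaw),np.sin(yaw),0]);z=np.array([0,0,-1.]);x=np.cross(y,z)
    return R2q(np.c_[x,y,z])
E
python3 - <<'E'
from h import *
S=cam("side");T=cam("top")
for n,s,t in [("knob",(328,301),(419,228.5)),("big",(360,285),(415,203.5)),("pocket",(287,220),(314,231)),("turq",(335,332),(447,232))]:
    print(n,cross(ray(S,*s),ray(T,*t)))
print("orange corner",onplane(T,285,178,30),"tray corners",[onplane(T,u,v,30).round() for u,v in [(331,176),(336,238),(290,241)]])
print("bystander", onplane(T,320,155,0),onplane(T,447,167,40), onplane(T,214,271,50))
print(robot.current_joint_pos(), q2R(robot.current_ee_rot()))
E
```

```text
knob (array([ 511.235808  , -246.04776133,   39.49554904]), [2.253112408310184, 2.2531124083102743])
big (array([ 587.0911277 , -232.19749606,   53.13148854]), [3.000010737332253, 3.000010737331833])
pocket (array([499.61949173,  74.76437057,  30.58535805]), [1.5605249081267858, 1.5605249081268346])
turq (array([ 500.44773301, -330.89640842,   38.6750111 ]), [1.1049963988220264, 1.1049963988221025])
orange corner [661.99806608 168.01176675  30.        ] tray corners [array([670.,  25.,  30.]), array([477.,   7.,  30.]), array([467., 148.,  30.])]
bystander [741.98644206  60.89806042   0.        ] [ 699.60743182 -333.21311197   40.        ] [373.92508548 373.86522442  50.        ]
[-1.46119373e+00  2.17603461e-01  1.61460857e+00  9.18330956e-06
  1.31136016e+00 -1.12197228e-01] [[ 9.75503637e-01  2.19983207e-01 -2.07705484e-04]
 [ 2.19983185e-01 -9.75501678e-01  1.96862934e-03]
 [ 2.30448349e-04 -1.96609680e-03 -9.99998041e-01]]
```

Run:
```python
from h import *
D=np.deg2rad
for y in (-90,-45,-20,45,135): print("knob",y,planner.ik([511,-246,140],down(D(y))))
for y in (-85,95): print("pocket",y,planner.ik([500,77,140],down(D(y))))
g=np.array([581,91,85.])
for y in (5,185):
    q=down(D(y)); print("handle",y,planner.ik(g+[0,0,54],q))
    t=R.from_euler('z',5,degrees=True)
    ax=t.apply(np.array([-1,1,0])/2**.5)
    M=R.from_rotvec(ax*D(30)).as_matrix()
    print("lower check",(M@t.apply([90,70,-85])))
    for zz in (200,240):
        for off in ([0,0],[-60,-60]):
            RR=M@q2R(q); p=g.copy();p[2]=zz;p[:2]+=off;print("tilt",y,zz,off,planner.ik(p-54*RR[:,2],R2q(RR)))
```

```text
knob -90 [-5.72408450e-01  2.91534377e-01  1.86118137e+00 -4.44089210e-16
  9.88876905e-01  9.98387876e-01]
knob -45 [-5.72408450e-01  2.91534377e-01  1.86118137e+00 -4.44089210e-16
  9.88876905e-01  2.12989713e-01]
knob -20 [-5.72408450e-01  2.91534377e-01  1.86118137e+00 -4.44089210e-16
  9.88876905e-01 -2.23342600e-01]
knob 45 [-5.72408450e-01  2.91534377e-01  1.86118137e+00 -4.44089210e-16
  9.88876905e-01 -1.35780661e+00]
knob 135 None
pocket -85 [ 1.39853956e-02  1.75320714e-01  2.00599295e+00 -4.44089210e-16
  9.60278986e-01  1.49751526e+00]
pocket 95 [ 1.39853956e-02  1.75320714e-01  2.00599295e+00 -4.44089210e-16
  9.60278986e-01 -1.64407739e+00]
handle 5 [ 3.60506181e-02  3.31642577e-01  1.81050243e+00 -4.44089210e-16
  9.99447645e-01 -5.12158445e-02]
lower check [  46.49509727   33.40944185 -130.18070182]
tilt 5 200 [0, 0] [ 0.18973834  0.45333181  1.48040123 -0.32152487  1.62596546  0.15327878]
tilt 5 200 [-60, -60] [ 0.1138019   0.30963216  1.67337145 -0.35126378  1.55625786  0.10316557]
tilt 5 240 [0, 0] [ 0.18973834  0.41582259  1.45323251 -0.32328902  1.68731307  0.13271303]
tilt 5 240 [-60, -60] [ 0.1138019   0.26761925  1.64565967 -0.35170076  1.62172296  0.07916038]
handle 185 None
lower check [  46.49509727   33.40944185 -130.18070182]
tilt 185 200 [0, 0] None
tilt 185 200 [-60, -60] None
tilt 185 240 [0, 0] None
tilt 185 240 [-60, -60] None
```

Run:
```python
from h import *
q=down(np.deg2rad(-45))
robot.move_pose([511,-246,230],q); snap("wrist","k1")
robot.move_linear([511-42,-246+42,230],vel=200); snap("wrist","k2")
qt=down(np.deg2rad(-85))
robot.move_pose([560,75,330],qt); snap("wrist","t1")
robot.move_linear([500,90,330],vel=200); snap("wrist","t2")
print(robot.current_clock())
ims=[cv2.imread(f"pics/{n}.png") for n in("k1","k2","t1","t2")]
m=np.vstack([np.hstack(ims[:2]),np.hstack(ims[2:])]);cv2.imwrite("pics/m1.png",cv2.resize(m,(800,500),interpolation=cv2.INTER_AREA))
```

```text
4.35
```

View pics/m1.png

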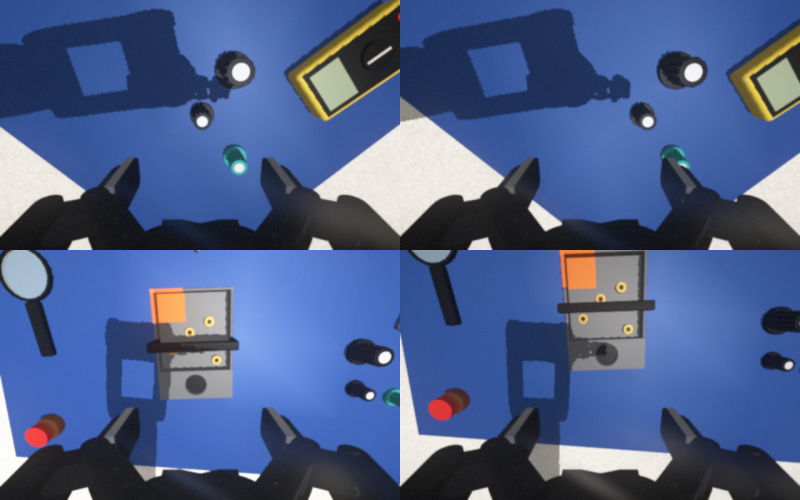

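View pics/k1.png

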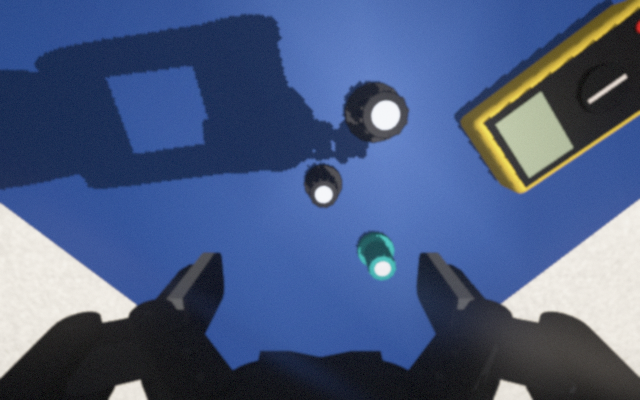

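View pics/t1.png

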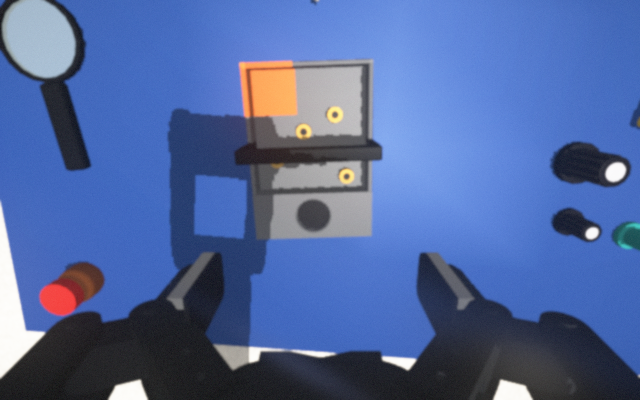

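k1 shows the small knob's white cap at (323,194). The decoy cap is at (385,115) and the turquoise cap at (382,268). t1 shows the pocket at (314,215), the bar from (236,155) to (382,150), and the orange corner at (240,63).

Run:
```python
from h import *
def cap(fn,near):
    im,C=load("wrist",fn); m=(im.min(2)>170).astype(np.uint8)
    n,l,s,c=cv2.connectedComponentsWithStats(m)
    ok=[i for i in range(1,n) if 20<s[i,4]<2000]; i=min(ok,key=lambda i:np.hypot(*(c[i]-near)))
    return C,c[i],s[i,4]
r=[]
for fn,near in(("k1",(323,194)),("k2",(388,193))):
    C,c,a=cap(fn,near);print(fn,c,a);r.append(ray(C,*c))
print("knob top",cross(*r))
for fn in("t1","t2"):
    im,C=load("wrist",fn); crop=im[20:260,220:420] if fn=="t1" else im[0:240,240:420]
    cv2.imwrite(f"pics/{fn}c.png",cv2.resize(crop[:,:,::-1],None,fx=2.5,fy=2.5,interpolation=cv2.INTER_CUBIC))
```

```text
k1 [323.26446281 194.10743802] 242
k2 [396.29166667 194.6       ] 240
knob top (array([ 511.35977106, -249.25333294,   43.56255411]), [0.011540068361217529, 0.011540068361126173])
```

View pics/t1c.png

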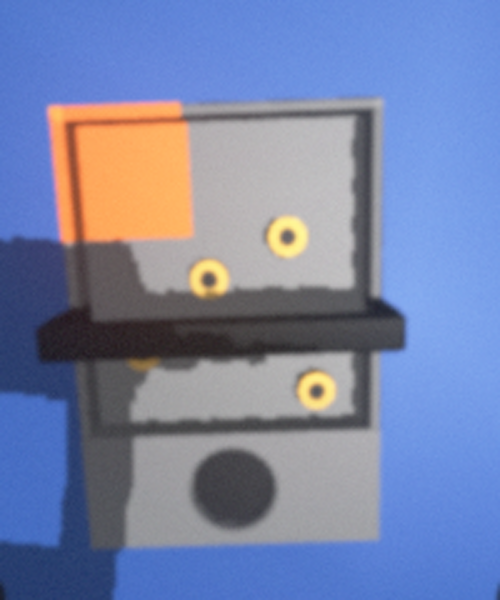

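View pics/t2c.png

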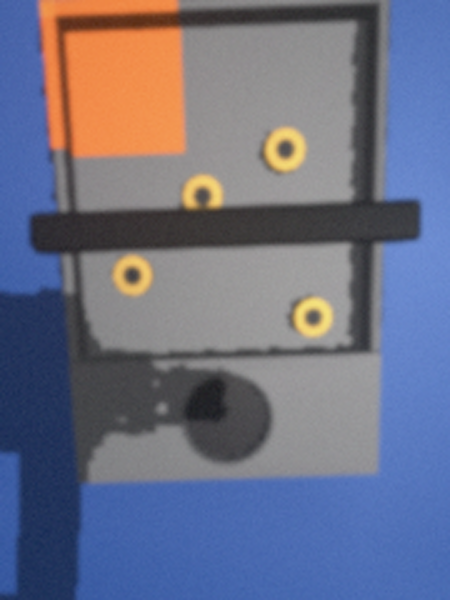

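Run:
```python
from h import *
o={"t1":(220,20),"t2":(240,0)}
P={"pocket":((234,488),(228,417)),"dk+y":((92,549),(80,482)),"dk-y":((380,540),(378,474))}
def px(fn,p): return (p[0]+.5)/2.5-.5+o[fn][0],(p[1]+.5)/2.5-.5+o[fn][1]
C={k:load("wrist",k)[1] for k in o}
for k,(a,b) in P.items():
    print(k,cross(ray(C["t1"],*px("t1",a)),ray(C["t2"],*px("t2",b))),onplane(C["t1"],*px("t1",a),30).round(1),onplane(C["t2"],*px("t2",b),30).round(1))
for k,a in (("or",(49,105)),("+x-y",(382,98))): print(k,onplane(C["t1"],*px("t1",a),30).round(1))
for a in ((31,213),(31,250),(420,200),(420,240)): print("bar",onplane(C["t2"],*px("t2",a),92).round(1))
# bar top height: far(upper) edge in t1, ends
for a,b in (((66,306),(31,213)),((380,298),(420,200))): pass
# lower-left end corner of bar top (near edge): t1 top-face near edge y~330
for a,b in (((38,331),(31,250)),((405,320),(420,240))): print("bar near edge",cross(ray(C["t1"],*px("t1",a)),ray(C["t2"],*px("t2",b))))
```

```text
pocket (array([501.78695773,  77.7369348 ,  32.90867555]), [0.04917671083725641, 0.04917671083725971]) [500.8  77.8  30. ] [501.2  77.5  30. ]
dk+y (array([466.68477992, 142.87502143,  37.51343774]), [0.14191570555023278, 0.141915705550204]) [463.3 144.3  30. ] [464.5 143.7  30. ]
dk-y (array([480.42765516,   4.98342635,  30.31493129]), [0.181604106328745, 0.1816041063287546]) [480.2   4.7  30. ] [480.4   5.1  30. ]
or [663.4 168.8  30. ]
+x-y [678.3  30.1  30. ]
bar [580.1 157.7  92. ]
bar [567.5 157.3  92. ]
bar [596.4  20.3  92. ]
bar [583.   18.1  92. ]
bar near edge (array([567.17091184, 171.35239023,  27.59041866]), [1.3405773572245725, 1.3405773572246096])
bar near edge (array([586.32880066,   4.93864015,  29.79118605]), [2.684299345062288, 2.684299345062276])
```

Run:
```python
from h import *
o={"t1":(220,20),"t2":(240,0)}
def px(fn,p): return (p[0]+.5)/2.5-.5+o[fn][0],(p[1]+.5)/2.5-.5+o[fn][1]
C={k:load("wrist",k)[1] for k in o}
for a,b in (((38,361),(31,250)),((405,348),(420,240))): print("bar -x top edge",cross(ray(C["t1"],*px("t1",a)),ray(C["t2"],*px("t2",b))))
q=down(np.deg2rad(-45)); k=np.array([511.4,-249.3])
robot.move_pose([*k,150],q)
im,Cw=snap("wrist","k3")
m=(im.min(2)>170).astype(np.uint8);n,l,s,c=cv2.connectedComponentsWithStats(m)
for i in range(1,n):
    if 20<s[i,4]<3000: print(c[i],s[i,4],onplane(Cw,*c[i],42))
print(robot.current_tool_pos())
```

```text
bar -x top edge (array([567.41675476, 156.69557697,  93.53327096]), [0.33102788418322826, 0.3310278841832418])
bar -x top edge (array([583.2921945 ,  17.17021887,  87.17432807]), [0.312269772993485, 0.31226977299354386])
[412.5626615  119.85917313] 1548 [ 590.49004782 -239.19827509   42.        ]
[321.75195822 231.47780679] 383 [ 511.30434073 -250.22024097   42.        ]
[623.82657417 335.59605123] 1874 [ 598.69972463 -440.24852643   42.        ]
[ 13.82825664 339.79001944] 1543 [ 316.03465249 -162.11033022   42.        ]
[401.21311475 328.36885246] 366 [ 500.17775458 -333.88415545   42.        ]
[514.99477807 393.32898172] 383 [ 520.90643404 -429.31346438   42.        ]
[119.97142857 394.65714286] 210 [ 327.48896607 -237.44729994   42.        ]
[ 512.1766746  -248.92702749  150.61742489]
```

View pics/k3.png

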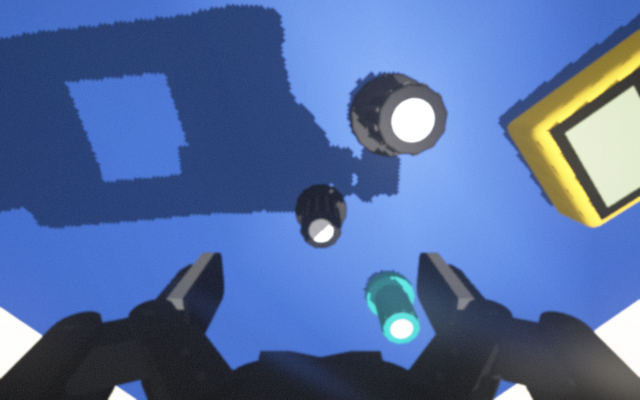

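k3 shows the knob cap at (322,231), centred between the fingers. Neither decoy is in the fingers' path, so I'm descending.

Run:
```python
from h import *
robot.move_linear([511.5,-249.5,84],vel=120)
print(robot.current_tool_pos(),robot.current_wrist_force())
claw.close(30); print(robot.current_width(),robot.current_wrist_force())
tp0=robot.current_tool_pos()
robot.move_linear([511.5,-249.5,190],vel=200)
print(robot.current_width(),robot.current_tool_pos(),tp0)
snap("wrist","k4");print(robot.current_clock())
```

```text
[ 511.94430925 -249.57415702   84.3883471 ] [ 0.59497047 -0.02610959  0.81763181]
0.27388101971928513 [0.00587548 0.26789245 2.17843316]
0.27129074228347544 [ 510.78334378 -249.0443218   188.99031319] [ 511.7906888  -249.71590046   84.5226375 ]
7.85
```

View pics/k4.png

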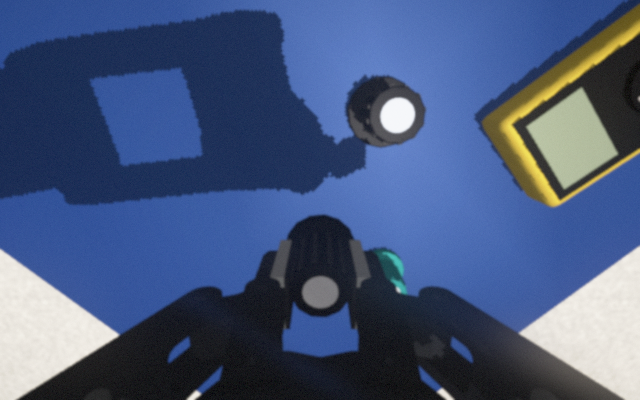

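k4 shows the knob held between the pads, with its cap at (320,292).

Run:
```python
from h import *
im,C=load("wrist","k4"); tp=np.load("pics/k4.npz")["tp"];q=np.load("pics/k4.npz")["q"]
P=onplane(C,320,292,tp[2]-84.4+42); print("cap in tool",q2R(q).T@(P-tp))
qt=down(np.deg2rad(-83.3))
robot.move_pose([500.5,78,200],qt)
robot.move_linear([500.5,78,150],vel=150); robot.sleep(.2)
print(robot.current_tool_pos());im,C=snap("wrist","p1");print(robot.current_clock())
```

```text
cap in tool [ 0.09337168 -0.88913405 42.40156431]
[501.64799912  77.8331913  151.40034021]
9.825
```

View pics/p1.png

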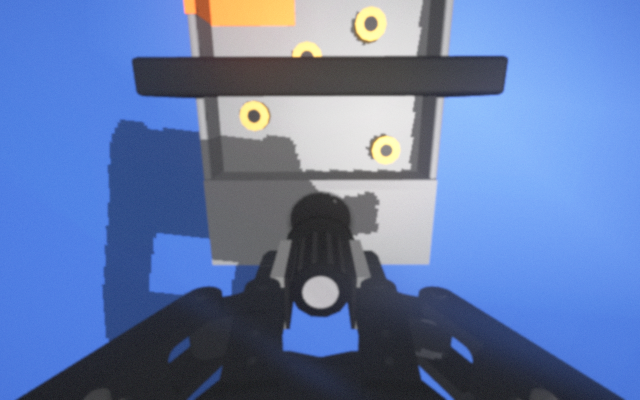

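p1 shows the deck's −x corners at (212,265) and (430,265). The knob hides the pocket, so I'll use the deck edges as a check.

Run:
```python
from h import *
im,C=load("wrist","p1")
g=im.astype(float)
red=g[:,:,0]
# deck left/right edges by red-channel threshold (blue mat low red)
for v in (195,205,240,250):
    r=red[v]; 
    print(v,[int(x) for x in np.where(np.diff((r>75).astype(int))!=0)[0]])
for u in (225,230,400,410,420):
    c=red[200:320,u]; print(u,[200+int(x) for x in np.where(np.diff((c>75).astype(int))!=0)[0]])
c=cv2.resize(im[165:290,190:460],None,fx=2.9,fy=2.9,interpolation=cv2.INTER_CUBIC);cv2.imwrite("pics/p1c.png",c[:,:,::-1])
```

```text
195 [108, 204, 306, 329]
205 [45, 46, 106, 205, 293, 346]
240 [21, 22, 105, 153, 291, 348]
250 [7, 8, 103, 153, 274, 275, 289, 350]
225 [294]
230 [293]
400 [292]
410 [295]
420 [289]
```

View pics/p1c.png

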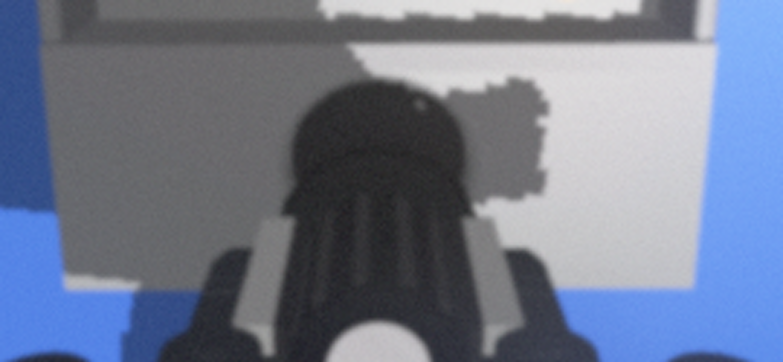

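Run:
```python
from h import *
im,C=load("wrist","p1")
P=[onplane(C,190+x/2.9-.3,165+y/2.9-.3,30)[:2] for x,y in((65,289),(695,289),(42,41),(717,41))]
print(np.round(P,1)); BL,BR,TL,TR=P
print("widths",np.linalg.norm(BL-BR),np.linalg.norm(TL-TR),np.linalg.norm(BL-TL),np.linalg.norm(BR-TR))
c=sum(P)/4;print("deck centre",c)
print([np.degrees(np.arctan2(-(a-b)[0],(a-b)[1])) for a,b in((BL,BR),(TL,TR))],[np.degrees(np.arctan2(*(a-b)[::-1])) for a,b in((TL,BL),(TR,BR))])
```

```text
[[463.8 144.7]
 [480.2   4.7]
 [520.3 150.9]
 [536.6  12.1]]
widths 140.91377031895183 139.74557089682997 56.79265476476153 56.818368774627636
deck centre [500.22830726  78.09468887]
[np.float64(6.677949001136976), np.float64(6.68718052159932)] [np.float64(6.2456244510943915), np.float64(7.423862208231238)]
```

Run:
```python
from h import *
for i in range(6): print(robot.current_tool_pos(), robot.current_wrist_force())
print(robot.current_clock())
robot.move_linear([500.3,77.6,112],vel=80); robot.sleep(.3)
for i in range(4): print(robot.current_tool_pos(), robot.current_wrist_force())
```

```text
[501.47510911  77.93924101 151.28327013] [ 1.34585468  0.17770419 -0.56760349]
[501.47510911  77.93924101 151.28327013] [ 1.34585468  0.17770419 -0.56760349]
[501.47510911  77.93924101 151.28327013] [ 1.34585468  0.17770419 -0.56760349]
[501.47510911  77.93924101 151.28327013] [ 1.34585468  0.17770419 -0.56760349]
[501.47510911  77.93924101 151.28327013] [ 1.34585468  0.17770419 -0.56760349]
[501.47510911  77.93924101 151.28327013] [ 1.34585468  0.17770419 -0.56760349]
9.825
[500.6843336   77.60926334 112.51660956] [-0.20021987  0.42743526 -1.33750192]
[500.6843336   77.60926334 112.51660956] [-0.20021987  0.42743526 -1.33750192]
[500.6843336   77.60926334 112.51660956] [-0.20021987  0.42743526 -1.33750192]
[500.6843336   77.60926334 112.51660956] [-0.20021987  0.42743526 -1.33750192]
```

The underside is now about 2 mm below the deck top with no contact force, so I'm lowering further.

Run:
```python
from h import *
f0=robot.current_wrist_force()
for z in (110,108.5,107.5,106.5,105.5):
    robot.move_linear([500.3,77.6,z],vel=30); robot.sleep(.1); f=robot.current_wrist_force();print(z,robot.current_tool_pos()[2],f)
    if f[2]-f0[2]>4: break
snap("wrist","p2"); snap("side","p2s");print(robot.current_clock())
```

```text
110 109.95349006258154 [ 0.42176759  0.41249734 -0.63154212]
108.5 108.4663732238959 [ 0.17125798 -1.08644258 -0.47689568]
107.5 107.48715302245158 [ 0.68580701  0.03787689 -0.76228638]
106.5 106.5440679675157 [ 0.97143707 -0.78412065  0.04407595]
105.5 106.48545122348685 [-2.63151082 -0.68137071  5.88444897]
12.6
```

View pics/p2.png

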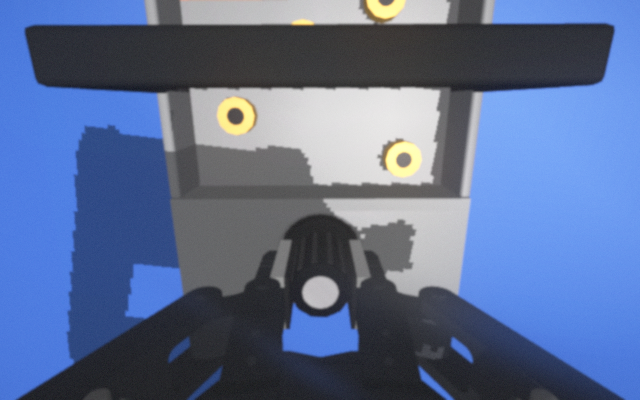

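Contact came at TCP z 106.4, as expected for the pocket floor at 22, and p2 shows the skirt inside the pocket. Releasing, then looking.

Run:
```python
from h import *
robot.move_linear([500.3,77.6,106.5],vel=30)
claw.open_jaws(); robot.move_linear([500.3,77.6,200],vel=150)
robot.move_linear([510,80,290],vel=250); robot.sleep(.1); snap("wrist","a1"); snap("side","a1s");print(robot.current_clock(),robot.current_width())
a=cv2.imread("pics/a1s.png")[150:270,230:390];cv2.imwrite("pics/a1sc.png",cv2.resize(a,None,fx=4,fy=4,interpolation=cv2.INTER_CUBIC))
```

```text
14.9583 1.001711644295592
```

View pics/a1.png

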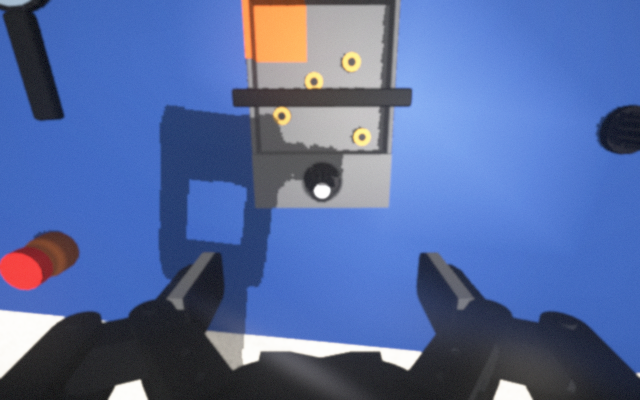

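View pics/a1sc.png

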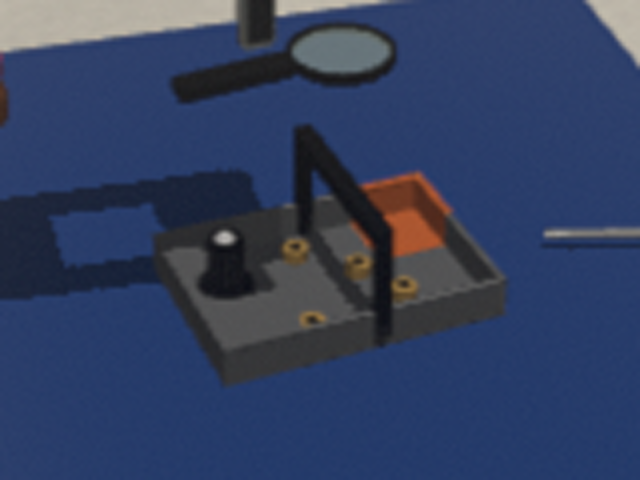

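a1 and the side crop show the knob upright in the pocket (cap at (322,190) in a1) and the four spacers untouched. Next is the handle: approach open, close, then lift level.

Run:
```python
from h import *
q=down(np.deg2rad(6.7)); h=[581.7,88.2]
robot.move_pose([*h,230],q); robot.move_linear([*h,170],vel=150); robot.sleep(.1)
print(robot.current_tool_pos()); snap("wrist","h1");print(robot.current_clock())
```

```text
[582.81542492  88.24158882 171.60068534]
17.05
```

View pics/h1.png

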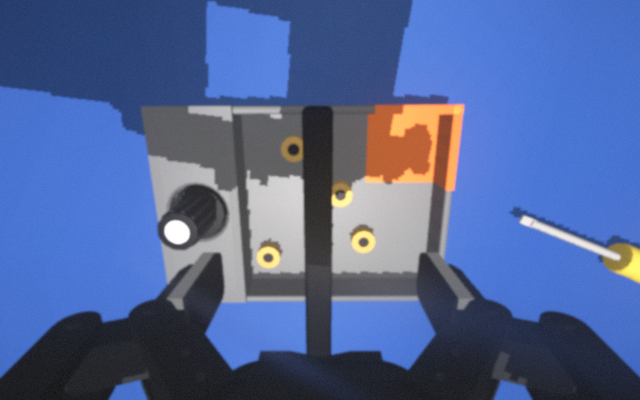

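h1 shows the bar vertical at column 318, between finger tips at 222 and 420, so it is centred and square to the jaws. The left finger clears the knob.

Run:
```python
from h import *
h=[581.7,88.2]
robot.move_linear([*h,138],vel=100); robot.sleep(.1); print(robot.current_tool_pos(),robot.current_wrist_force())
claw.close(110); robot.sleep(.2); print(robot.current_width(),robot.current_wrist_force(),robot.current_tool_pos())
robot.move_linear([*h,150],vel=25); robot.sleep(.2); print(robot.current_wrist_force(),robot.current_moment())
snap("wrist","h2"); snap("side","h2s");print(robot.current_clock())
```

```text
[582.20247261  88.20093362 138.59004948] [ 0.63967521  0.99965822 -0.09860715]
0.13944184893374248 [-0.95914047  0.44832693  2.96812929] [581.98432256  88.21325549 138.38980161]
[-3.52003437e-03 -8.16867824e-02 -3.84836282e+00] [ 0.05228497 -0.08342271 -0.01367915]
19.4167
```

View pics/h2.png

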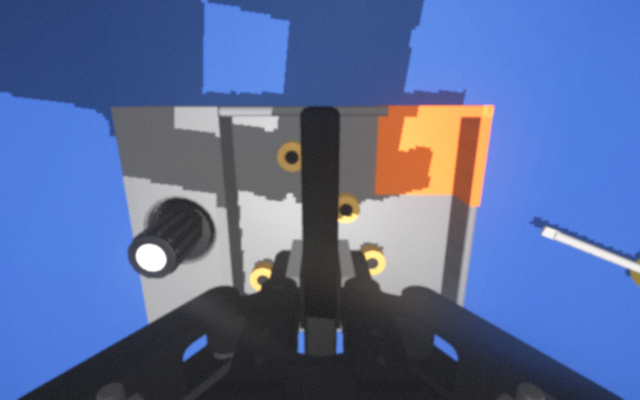

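View pics/h2s.png

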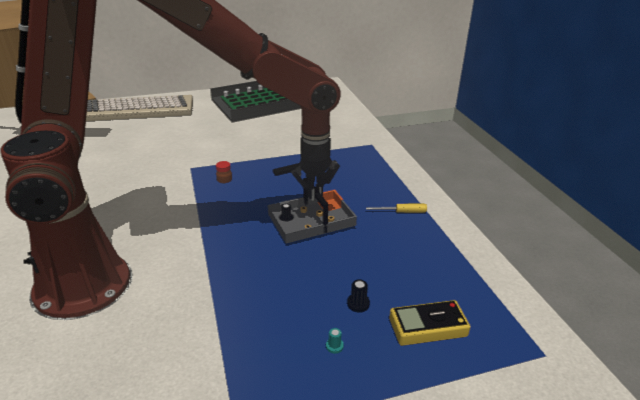

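The wrist force shows 3.85 N hanging, about 0.39 kg. Now I'll lift and tilt about the grasp point in steps.

Run:
```python
from h import *
D=np.deg2rad; q0=q2R(down(D(6.7))); g=np.array([575,84,245.])
robot.move_linear(g+[0,0,54],vel=100)
ax=R.from_euler('z',6.7,degrees=True).apply(np.array([-1,1,0])/2**.5)
for a in (5,10,15,20,25,30):
    RR=R.from_rotvec(ax*D(a)).as_matrix()@q0
    robot.move_linear(g-54*RR[:,2],R2q(RR),vel=20)
robot.sleep(1); print(robot.current_tool_pos(),robot.current_wrist_force(),robot.current_width())
z=q2R(robot.current_ee_rot())[:,2];print("tilt",np.degrees(np.arccos(-z[2])))
snap("wrist","e1"); snap("side","e1s"); snap("top","e1t");print(robot.current_clock())
for f,(y,x) in {"e1s":(100,220),"e1t":(140,240)}.items():
    a=cv2.imread(f"pics/{f}.png")[y:y+150,x:x+180];cv2.imwrite(f"pics/{f}c.png",cv2.resize(a,None,fx=4,fy=4,interpolation=cv2.INTER_CUBIC))
```

```text
[591.73044389 105.20369432 291.73186751] [-0.37341618  0.51073266 -3.64150686] 0.14272287540021047
tilt 30.000904688962457
24.5083
```

View pics/e1.png

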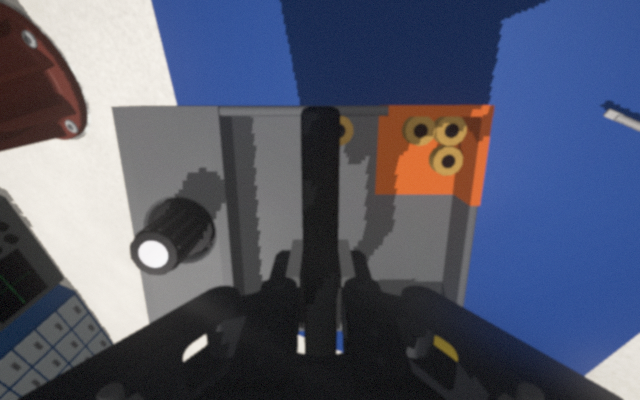

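View pics/e1sc.png

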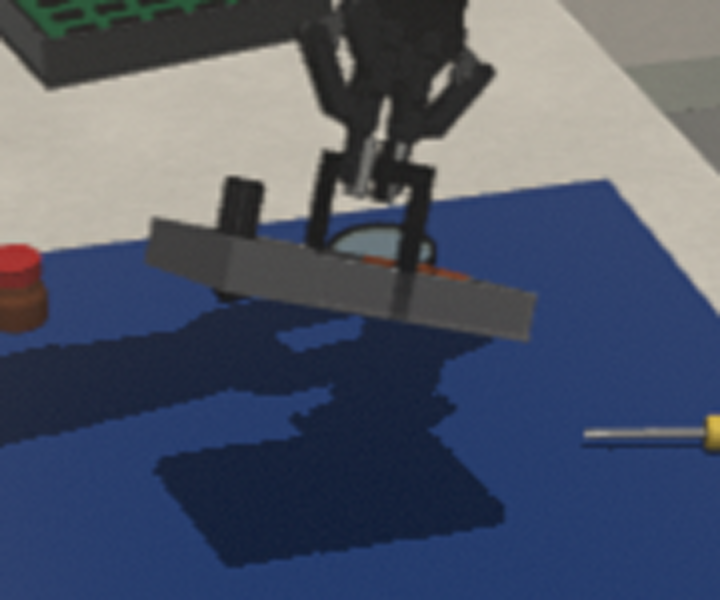

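View pics/e1tc.png

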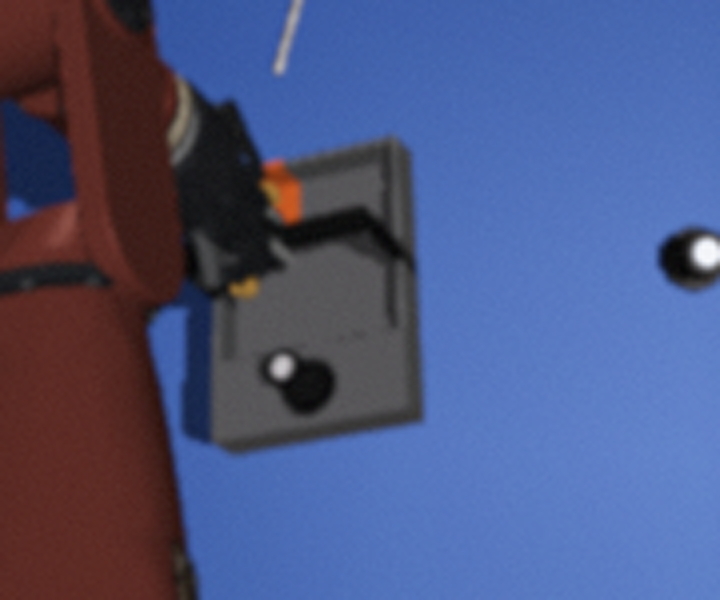

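e1 shows three spacers in the orange corner, at (420,131), (452,131) and (447,160). The fourth hangs on the +y wall beside the bar at (342,130). The knob is seated. I'll swing the tilt direction toward +x so the fourth slides along that wall, with the orange corner still lowest, then swing it back.

```bash
cat >> h.py <<'E'
def tilt(a,phi,g=np.array([575,84,245.]),vel=25):
    D=np.deg2rad; q0=q2R(down(D(6.7)))
    d=D(6.7+phi); ax=np.array([-np.sin(d),np.cos(d),0])
    RR=R.from_rotvec(ax*D(a)).as_matrix()@q0
    robot.move_linear(g-54*RR[:,2],R2q(RR),vel=vel)
E
python3 - <<'E'
from h import *
for p in (35,25,15): tilt(30,p)
robot.sleep(.7); snap("wrist","e2");print(robot.current_clock(),robot.current_wrist_force())
E
```

```text
26.2833 [ 0.27650255  0.51017316 -4.23492682]
```

View pics/e2.png

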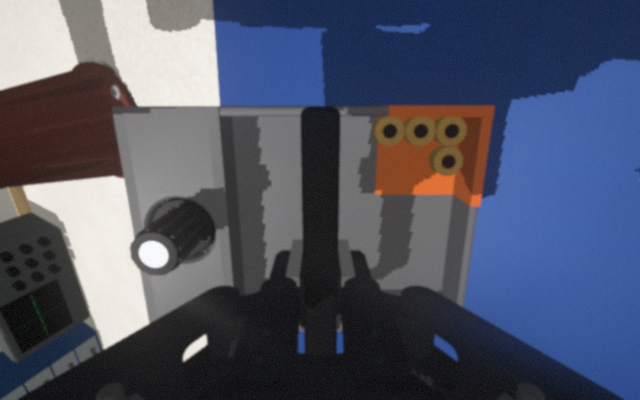

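Run:
```python
from h import *
im,_=load("wrist","e2")
c=calibration("wrist");C=(c["mtx"],c["mount"][:3,3],c["mount"][:3,:3])
# tool->tray: tray x = tool y +10 ; tray y = tool x ; tray z = 138.4 - tool z
def tray(u,v,z):
    p=onplane(C,u,v,138.4-z); return np.round([p[1]+10,p[0],z],1)
for n,p,z in (("rim+x+y outer",(494,105),30),("rim -x+y",(114,107),30),("knobcap",(153,254),64),
  ("A",(452,131),14),("B",(421,131),14),("C",(390,131),14),("D",(448,161),14),("orange floor edge",(376,193),4),("floor corner y",(462,193),4)): print(n,tray(*p,z))
a=im[90:215,350:510];cv2.imwrite("pics/e2c.png",cv2.resize(a[:,:,::-1],None,fx=4.5,fy=4.5,interpolation=cv2.INTER_CUBIC))
```

```text
rim+x+y outer [100.7  70.6  30. ]
rim -x+y [-99.1  69.6  30. ]
knobcap [-71.7   1.3  64. ]
A [86.4 55.8 14. ]
B [68.3 55.8 14. ]
C [50.2 55.8 14. ]
D [86.1 38.1 14. ]
orange floor edge [45.6 15.5  4. ]
floor corner y [101.3  15.5   4. ]
```

View pics/e2c.png

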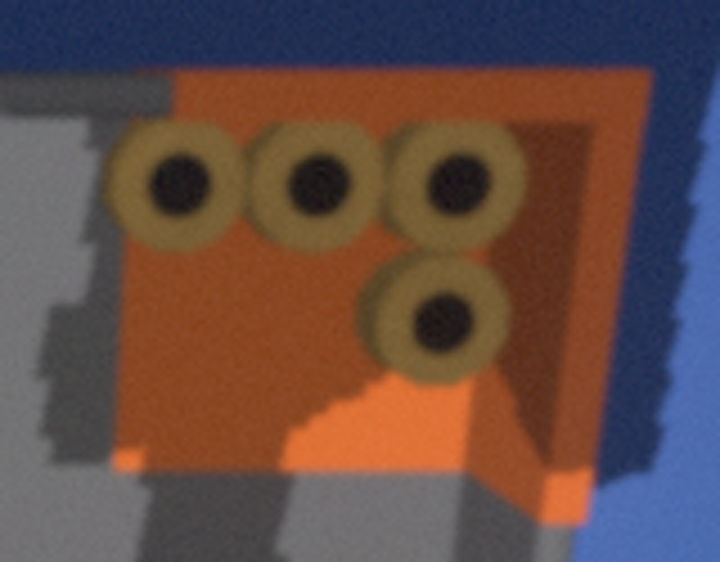

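The fourth spacer slid in, but C is third in a row along the +y wall at tray x ≈ 50. It overhangs the orange floor edge (x ≈ 45) by about 4 mm. I have time to mend that by sweeping the tilt gently toward −y, so the outermost spacer rolls off the row, and then coming back.

Run:
```python
from h import *
L=[]
for i,p in enumerate((0,-12,-22,-32)):
    tilt(30,p); robot.sleep(.25); im,_=snap("wrist",f"f{i}"); L.append(cv2.resize(im[95:295,330:510,::-1],None,fx=2,fy=2))
    # stop as soon as C has left its place at (390,131)
    if abs(im[120:142,380:400].astype(int)-np.load("pics/e2.npz")["im"][120:142,380:400]).mean()>18: print("moved at",p);break
print(robot.current_clock(),robot.current_tool_pos())
m=np.hstack(L);s=min(1,800/m.shape[1]);cv2.imwrite("pics/fm.png",cv2.resize(m,None,fx=s,fy=s))
```

```text
moved at -32
28.975 [599.47203924  72.80638257 291.7432607 ]
```

View pics/fm.png

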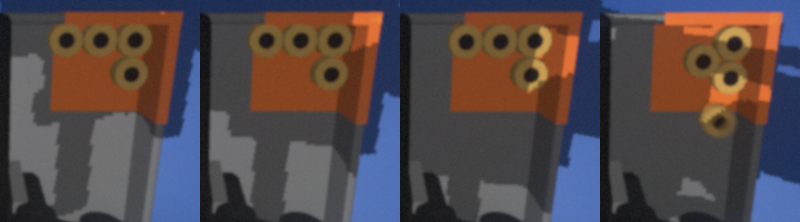

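At −32° the row broke up: one spacer nested, and one is sliding down the +x wall. I'll level out to stop them, then tilt a bit past +y so the lower one comes up off the +x wall and tucks in.

Run:
```python
from h import *
tilt(3,-32,vel=80)
L=[]
def S(n):
    im,_=snap("wrist",n); L.append(cv2.resize(im[95:295,330:510,::-1],None,fx=2,fy=2))
S("g0")
tilt(3,112,vel=60); tilt(15,112,vel=40);tilt(24,112,vel=40); robot.sleep(.4); S("g1")
for p in (90,65,45): tilt(28,p,vel=30)
tilt(30,45); robot.sleep(.5); S("g2")
print(robot.current_clock())
m=np.hstack(L);s=min(1,800/m.shape[1]);cv2.imwrite("pics/gm.png",cv2.resize(m,None,fx=s,fy=s))
```

```text
33.375
```

View pics/gm.png

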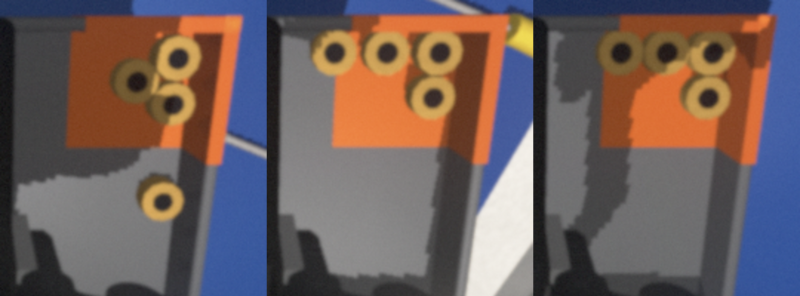

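View pics/g2.png

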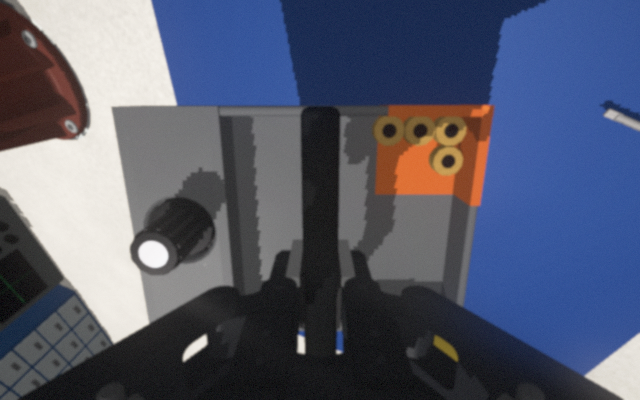

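The knob is still seated, but the result is the same row-of-three. I have time for one finer attempt: small steps near the point where C lets go, reversing as soon as it moves.

Run:
```python
from h import *
L=[]
def S(n):
    im,_=snap("wrist",n); L.append(cv2.resize(im[95:295,330:510,::-1],None,fx=2,fy=2));return im
def holeC(im): # dark hole of the spacer C at (390,131)
    g=im.astype(int).sum(2)[125:138,383:398]; return g.min(), (g[4:9,5:10]).mean()
t=robot.current_clock()
tilt(30,0,vel=60); tilt(30,-20,vel=50)
im=S("s0"); ref=im[118:144,376:404].astype(int); 
p=-20
while robot.current_clock()<44 and p>-40:
    p-=1.5; tilt(30,p,vel=30)
    im=read_camera("wrist"); d=abs(im[118:144,376:404].astype(int)-ref).mean()
    print(p,round(d,1),robot.current_clock())
    if d>14: break
    
tilt(30,10,vel=120); S("s1"); tilt(30,45,vel=60); robot.sleep(.4); S("s2")
print(robot.current_clock())
m=np.hstack(L);s=min(1,800/m.shape[1]);cv2.imwrite("pics/sm.png",cv2.resize(m,None,fx=s,fy=s))
```

```text
-21.5 3.4 34.6167
-23.0 5.4 34.9167
-24.5 8.4 35.2167
-26.0 12.1 35.5167
-27.5 17.6 35.8167
37.2583
```

View pics/sm.png

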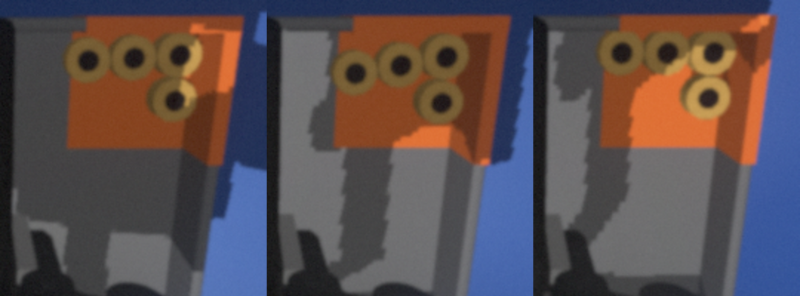

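View pics/s2.png

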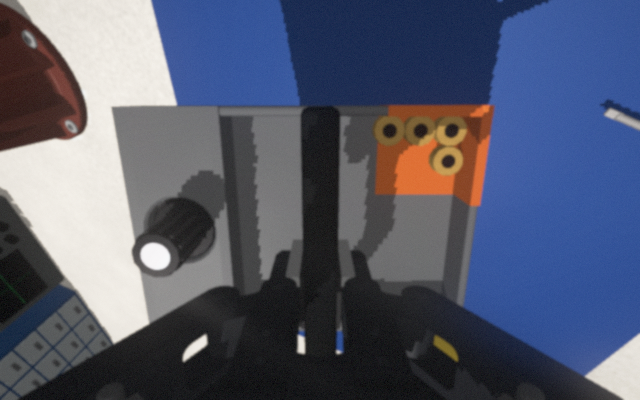

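C did start to roll off and I reversed a little early. Repeating with template tracking, and reversing only once C has dropped well below the row.

Run:
```python
from h import *
L=[]
def S(n):
    im,_=snap("wrist",n); L.append(cv2.resize(im[95:295,330:510,::-1],None,fx=2,fy=2));return im
tilt(30,0,vel=60); tilt(30,-22,vel=50)
im=S("u0"); T=im[120:143,379:402].copy()
def track(im):
    w=im[112:190,365:425]; r=cv2.matchTemplate(w,T,cv2.TM_CCOEFF_NORMED); _,s,_,l=cv2.minMaxLoc(r); return l[0]+365+11,l[1]+112+11,s
p=-22
while robot.current_clock()<43 and p>-36:
    p-=1.5; tilt(30,max(p,-31),vel=30)
    u,v,s=track(read_camera("wrist")); print(p,u,v,round(s,2),robot.current_clock())
    if v>=147: break
S("u1"); tilt(30,5,vel=120); S("u2"); robot.sleep(.15); tilt(30,45,vel=60); robot.sleep(.4); S("u3")
print(robot.current_clock())
m=np.hstack(L);s=min(1,800/m.shape[1]);cv2.imwrite("pics/um.png",cv2.resize(m,None,fx=s,fy=s))
```

```text
-23.5 390 132 0.99 38.5167
-25.0 390 133 0.99 38.8167
-26.5 390 135 0.99 39.1167
-28.0 390 140 0.98 39.4167
-29.5 410 176 0.96 39.7167
41.3833
```

View pics/um.png

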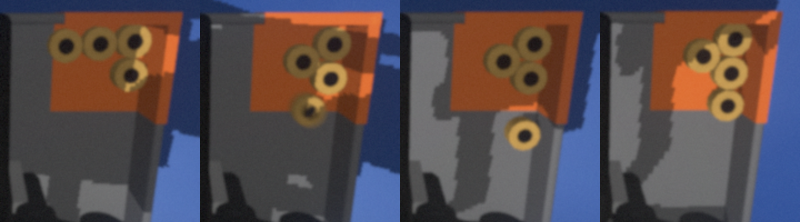

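View pics/u3.png

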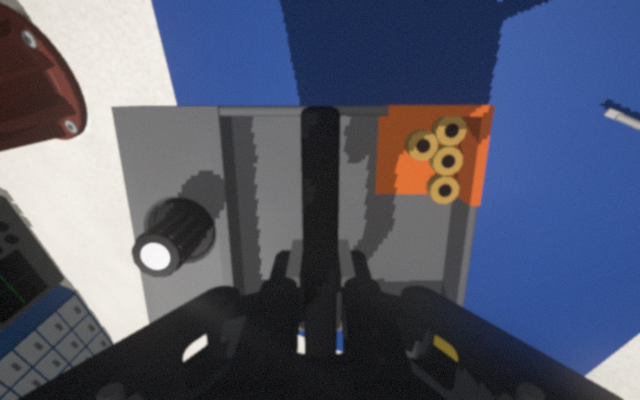

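Now three are in a column, with the last at (445,190) overhanging on the other side. One mirrored attempt with finer detection still fits the time: past +y, that last spacer should tuck to −x.

Run:
```python
from h import *
L=[]
def S(n):
    im,_=snap("wrist",n); L.append(cv2.resize(im[95:295,330:510,::-1],None,fx=2,fy=2));return im
tilt(30,80,vel=60); tilt(30,110,vel=50)
im=S("v0"); T=im[179:202,434:457].copy()
def track():
    im=read_camera("wrist");w=im[120:215,370:470]; r=cv2.matchTemplate(w,T,cv2.TM_CCOEFF_NORMED)
    r[:, :]=r; _,s,_,l=cv2.minMaxLoc(r); return l[0]+381,l[1]+131,s
p=110
done=False
while robot.current_clock()<46.5 and p<126 and not done:
    p+=1.5; tilt(30,p,vel=30)
    for k in range(8):
        u,v,s=track(); print(p,u,v,round(s,2),robot.current_clock())
        if u<=433: done=True;break
        if u>440: break
S("v1"); tilt(30,85,vel=120); S("v2"); tilt(30,45,vel=60); robot.sleep(.4); S("v3")
print(robot.current_clock())
m=np.hstack(L);s=min(1,800/m.shape[1]);cv2.imwrite("pics/vm.png",cv2.resize(m,None,fx=s,fy=s))
```

```text
111.5 445 190 0.99 42.625
113.0 445 190 0.99 42.925
114.5 444 190 0.98 43.225
116.0 444 190 0.99 43.525
117.5 443 190 0.99 43.825
119.0 442 190 0.96 44.125
120.5 439 190 0.95 44.425
120.5 438 190 0.95 44.475
120.5 438 190 0.94 44.525
120.5 437 190 0.95 44.575
120.5 436 190 0.94 44.625
120.5 435 190 0.94 44.675
120.5 434 189 0.94 44.725
120.5 449 131 0.94 44.775
122.0 449 131 0.93 45.075
123.5 449 131 0.93 45.375
125.0 448 131 0.94 45.675
126.5 448 131 0.94 45.975
47.55
```

View pics/vm.png

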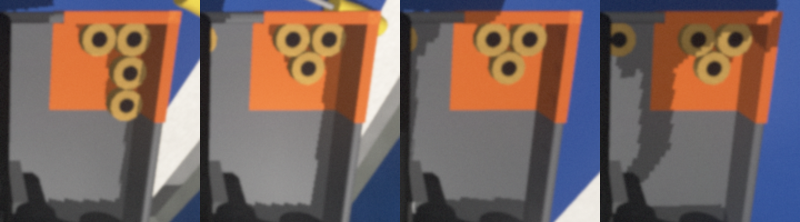

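View pics/v3.png

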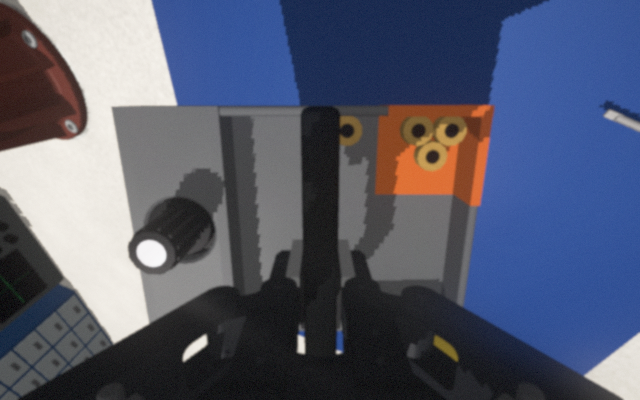

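The tracker slipped on that one. The last spacer is now at (347,130) on the +y wall. I'll send it in with the swing that worked before, and stop there.

Run:
```python
from h import *
tilt(30,15,vel=60); robot.sleep(.7); snap("wrist","w0"); tilt(30,38,vel=40); robot.sleep(.4)
snap("wrist","w1");snap("side","w1s");print(robot.current_clock(),robot.current_wrist_force(),robot.current_width(),abs(np.array(robot.current_joint_velocities())).max())
L=[cv2.imread(f"pics/{n}.png") for n in("w0","w1")];cv2.imwrite("pics/wm.png",cv2.resize(np.hstack(L),(800,250),interpolation=cv2.INTER_AREA))
```

```text
49.6333 [ 0.58541966 -0.19704865 -4.37789616] 0.14030971825319352 0.006893567058948215
```

View pics/w1.png

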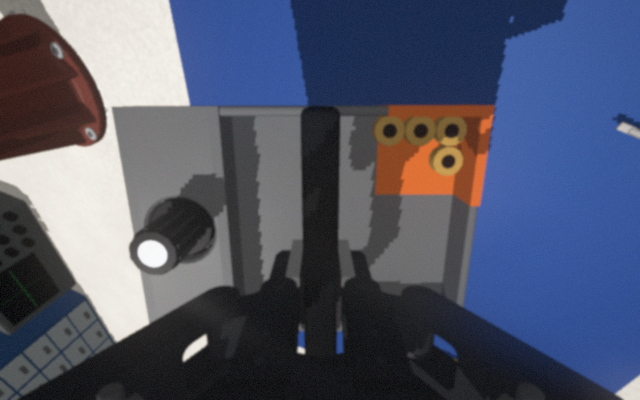

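View pics/w1s.png

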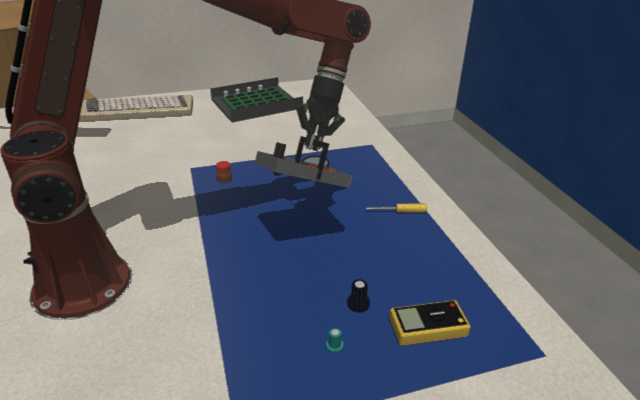

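All four spacers are bunched in the orange corner with their centres over the orange floor. The knob is seated, the tray is about 115 mm clear of the bench, and the arm is still. Handing in.

Run:
```python
from h import *
z=q2R(robot.current_ee_rot())[:,2];print("tilt",np.degrees(np.arccos(-z[2])),robot.current_clock())
ticket.close_job()
```

```text
tilt 30.003160373514582 49.6333
the job is handed in; nothing more can be done
```

I parked the small black knob in the tray's pocket, then lifted the tray by its handle and tilted it 30.0° with the orange corner lowest. I handed the job in at 49.6 s while still holding it there.

**Last checks:**
- **Knob:** it is still seated in the pocket.
- **Tray:** the grip is steady and carries about 4.4 N. By the commanded pose, the tray's lowest corner is about 115 mm above the bench.
- **Bystanders:** the jar, screwdriver, multimeter, large black knob and turquoise knob look undisturbed in the side view. The magnifier was mostly hidden behind the tray in that last picture.

**Not perfect:**
- **One spacer overhangs:** three spacers lie in a row along the +y wall and the fourth lies along the +x wall. All four centres are on the orange floor, but the outermost one overhangs its edge by about 4 mm (measured earlier in this same arrangement).
- **Attempts to fix it failed:** I swung the tilt direction several times to pack the spacers tighter, and they always settled back into a row of three. During those swings the orange corner was briefly not the lowest. In the last one my image tracking slipped and a spacer ran out along the wall, so I brought it back before handing in.

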